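# Draw the pre-filter plate from a bench fume extractor and show it at the magnifier

## Task

The pre-filter of the bench fume extractor is due for inspection: swing the flap with the bar handle up until it stands fully open, and draw the filter plate with the pull tab up out of its slot beneath. Then hold the plate up at the bench magnifier, upright, about 15 cm in front of the lit side of the lens (the side with the ring of lamps, turned towards the robot's side of the bench), centred on the lens and with its broad pleated face square to it; do not touch the magnifier and leave the other things on the bench where they are. Finish while still holding the plate there in the gripper, with the flap left standing open.

Things in the scene. Friction and masses are not known exactly. Their poses are not given: they have to be found in the camera images.
- extractor: White bench fume extractor, fixed, 260 long (x) x 200 wide (y) x 160 high. Origin: centre of its underside, on the bench. x runs from the round louvred intake (-x end) to the exhaust fan guard, z up. Under the flap is the filter chamber: opening x -115 to +35, y -73 to +73, floor 20 above the bench. Behind the filter plate a main filter block stays in, top 105 above the bench.
- flap (a joint): Angle of the flap: 0 shut, grows as its -y edge swings up and over towards the extractor's +y side, 1.57 upright, stop at 1.75. A friction hinge: it stays where it is left and takes about 2 to 3 N at the handle. It starts shut or slightly ajar (up to 0.1). The free edge is 180 from the hinge line, so upright it reaches 340 above the bench.
- flap_hinge (a point): Point on the flap's hinge line, at x -40, y +92, z 160 in the extractor's frame; the line runs along the extractor's x. When shut, its axes are parallel to the extractor's; it turns with the flap about the x axis.
- flap_handle (a point): Middle of the flap's round steel bar handle, 10 thick, 110 long along the extractor's x, on end posts. It is 170 from the hinge line towards the free edge and 62 above the rim plane (36 above the flap's top face); flap shut: x -40, y -78, z 222 in the extractor's frame. The flap is a grey hood 164 x 178, 26 high.
- filter: Filter plate hidden under the flap: aluminium frame 18 thick (x) x 140 wide (y) x 115 high, white pleats on both broad faces (alike), black pull tab on top; 0.15 to 0.3 kg. Origin: centre of its underside. It stands in a vertical guide slot at the extractor's x = -45, y = 0, axes parallel to the extractor's, about 3 mm play each way; guides end 125 above the bench.
- filter_tab (a point): Place to grip the pull tab, 138 above the plate's underside. The tab is an upright plate 10 thick (x), 50 wide (y), from 115 to 152 above the plate's underside, centred; in the slot its top is 172 above the bench. The open chamber leaves at least 65 mm free before and behind it.
- filter_middle (a point): Middle of the pleated plate, 57.5 above its underside.
- magnifier: Bench magnifier, fixed: round white foot 160 in diameter, 26 high, a post, and an upright round lens head 154 in diameter, 22 thick, straight above the foot. Origin: centre of the foot's underside. The lit side of the lens, with a ring of small lamps, looks along the body's -x axis.
- lens (a point): Centre of the lens, 245 above the bench; axes as the magnifier's, so the plate is shown at its x = -150 mm, y = 0, z = 0.
- board: Green circuit board 120 x 160, 12 high at its connector, lying on the bench; leave alone. Origin: centre of its underside.
- spool: Solder spool 60 in diameter, 48 high, standing on its flange; leave alone. Origin: centre of its underside.
- flux: Small amber bottle with a black cap, 38 in diameter, 85 high; leave alone. Origin: centre of its underside.

How it is judged (in metres and radians):
On the way, in this order (a step that is already met when the one before it is completed fails the run):
1. the flap is swung up until it stands open (over 1.3 rad) while the plate is still down in its slot (value of joint flap above 1.3 rad and z of filter in the frame of extractor below 0.04 m), for 0.2 s.
2. the gripper has drawn the plate wholly up out of the extractor (its underside above the deck) with the flap open (z of filter in the frame of extractor above 0.162 m and contact force between filter and the fingers above 0.5 N and value of joint flap above 1.2 rad), for 0.2 s.
At the end, for the whole second after the job is handed in: The plate is held still by the fingers alone, its middle 110 to 190 mm in front of the lit side of the lens and within 25 mm of the lens axis sideways and in height, its broad face square to the lens within 0.2 rad and upright within 0.2 rad; the flap stands open beyond 1.2 rad (x of filter_middle in the frame of lens between -0.19 and -0.11 m and y of filter_middle in the frame of lens between -0.025 and 0.025 m and z of filter_middle in the frame of lens between -0.025 and 0.025 m and angle between the x axis of filter and the x axis of lens, either way round below 0.2 rad and angle between filter's own z axis and vertical below 0.2 rad and contact force between filter and the fingers above 0.5 N and contact force between filter and extractor below 0.1 N and contact force between filter and magnifier below 0.1 N and linear speed of filter below 0.03 m/s and value of joint flap above 1.2 rad); the arm keeps its last pose, push and grip.
It fails at once if the magnifier is touched (contact force between magnifier and anything else above 1 N).
It fails at once if the circuit board, spool or bottle is pushed more than 15 mm (distance of any of board, spool, flux from where it was at the start of the episode above 0.015 m).
It also fails if it takes over 58 s, if anything falls off the work surface, if the arm or the gripper's body presses on something with over 40 N, if the wrist force passes 120 N, or if a joint passes its speed limit or range.

## Robot

A 6-joint arm with a two-finger parallel gripper is mounted at the origin on the work surface. World frame = base frame: x ahead of the robot, y to its left, z up, the work surface at z = 0. Lengths are in m, angles in degrees, forces in N, time in s.
With the tool pointing down it reaches from about 0.375 to 0.975 m from the base axis. Payload 3.8 kg.
Tool frame: the origin (TCP) lies on the mounting face of the last link; the fingertips stand 173 mm ahead of it and the grasp point (between the pads) lies 155 mm ahead of it (finger_overhang is the distance from the TCP to the fingertips, in m); z points along the fingers, y is the direction in which the jaws open and shut (so a half turn about z gives the same grasp; the last joint's range is limited). The gripper opens to 85 mm and grips with 20 to 120 N. Pads are 22 mm wide; open, the fingers measure 114 mm over their backs; the gripper's body (76 mm by 85 mm) begins 54 mm behind the grasp point. The pads swing forward as they close: fully open they stand 13 mm farther back than shut.
Start: joints at [-65.884, 15.12, 91.902, -0, 72.978, -2.114], TCP at [0.298, -0.605, 0.405] pointing down, gripper open.
Joint ranges: [-150.88, 150.88], [-54.13, 125.18], [17.81, 147.31], [-75.09, 255.09], [0, 152.58], [-146.25, 146.25]. Speed limits (degrees/s): [147.25, 147.25, 180, 180, 180, 180].

## Interface

Orientations are given as a 3x3 rotation matrix whose columns are the frame's x, y, z axes.
In Python, from bench import observe, snapshot, close_job, finger_overhang gives the robot as it stands. The module is installed in compiled form; this text tells all that it offers.
- The arm moves only by the tool play_rows, never from a script. Its argument "plan" is a list that holds one entry, the list of rows, each a list of 6 numbers: the shift along the tool's x, y, z in cm, then the turn, a rotation vector about the tool's x, y, z in degrees. A call has 1 to 20 rows; each row is the pose to reach, as a shift and turn from the pose commanded when the call began, along the tool's axes at that moment; what a row does not reach only later rows make up. A row lasts 1/8 s, in which the tool goes at most 62.5 mm and 10.7 degrees, less where a joint would pass 70% of its speed; a pose out of reach is approached as far as the arm can. A call with a gripper value outside its range is refused whole. "jaw" is the closure, from 0 (fully open) to 1 (shut), set as the call begins (left out, the last holds). The fingers move at their own pace and stop on an object; the grip force is fixed at half the most. Time passes only in rows, so rows that repeat a pose let the fingers close. It gives the time, the measured TCP pose, the force and the opening at its end, in the units of the state.
- observe(): the state, without advancing time (a new reading comes with each control period).
- snapshot(name): name is "scene" or "top" or "wrist"; returns a dict with "image" (400x640x3 uint8, red, green, blue), "vertical_fov" (degrees; the focal length in pixels is half the picture's height over the tangent of half this angle, whatever the lens; pixels are square), "cx", "cy" (the principal point, pixels), "dist" ([k1, k2, p1, p2, k3] as OpenCV has them; the pictures are not rectified), "R" (3x3) and "t" (3): a world point X has camera coordinates R X + t. Camera axes: x right, y down, z forward; pixel columns grow to the right and rows downward; lengths in m; the calibration is good to about 2 mm. A picture is of the moment at which its call begins. There is no depth.
- close_job(): hands the job in, once; it reports no verdict.
The state is a dict: "time": time; "joint_pos": joint angles; "qd": joint speeds; "tau": joint torques, N m; "tcp_pos": TCP position; "tcp_rot": TCP orientation; "wrist_force": force on the tool from outside, world axes, zero at the start; "torque": the same for the moment, N m; "finger_gap": finger opening in m.
Only numpy, scipy, OpenCV 4.12 (cv2) and the standard library are available. Lean on these libraries where they do the work, as an engineer would, in place of code of your own. Each camera call takes 0.05 s, during which the arm holds its last target. There are 200 camera calls.

## Working session

There is one attempt and no reset: what is moved stays moved. The work goes in short steps, Python scripts to look and compute and a tool call to move; the robot and the scene stay as the last step left them, time stands still between calls to the robot, and variables do not carry over. Pictures are saved under pics/ and viewed, about 8 in all and at most 12, crops included, and the job is handed in when it is done.

Besides the shell and the picture viewer there is one more tool, called after "Request:" by a JSON object that holds its "api" and its "payload". play_rows: Moves the arm, as the interface text tells. Its arguments: {"type":"object","properties":{"plan":{"type":"array"},"jaw":{"type":"number"}},"required":["plan"]}

```bash
mkdir -p pics; cat > h.py <<'E'
import numpy as np, cv2, pickle
from bench import observe, snapshot
def K(s):
    f=200/np.tan(np.radians(s["vertical_fov"]/2)); return np.array([[f,0,s["cx"]],[0,f,s["cy"]],[0,0,1]])
def ray(s,p):
    u=cv2.undistortPoints(np.array([[p]],float),K(s),np.array(s["dist"],float))[0,0]
    R=np.array(s["R"]);c=-R.T@np.array(s["t"]);d=R.T@np.array([u[0],u[1],1]);return c,d/np.linalg.norm(d)
def plane(s,p,z):
    c,d=ray(s,p);return c+d*(z-c[2])/d[2]
def tri(obs):
    A=np.zeros((3,3));b=np.zeros(3)
    L=[ray(s,p) for s,p in obs]
    for c,d in L:
        P=np.eye(3)-np.outer(d,d);A+=P;b+=P@c
    X=np.linalg.solve(A,b);return X,[float(np.linalg.norm((np.eye(3)-np.outer(d,d))@(X-c))) for c,d in L]
def proj(s,X):
    R=np.array(s["R"],float);return cv2.projectPoints(np.array(X,float).reshape(-1,3),cv2.Rodrigues(R)[0],np.array(s["t"],float),K(s),np.array(s["dist"],float))[0][:,0]
def shot(n,tag):
    s=snapshot(n);pickle.dump(s,open(f"{tag}.pkl","wb"));cv2.imwrite(f"pics/{tag}.png",s["image"][:,:,::-1]);return s
def load(t): return pickle.load(open(f"{t}.pkl","rb"))
E
python3 - <<'E'
from h import *
for n in("scene","top","wrist"):
    s=shot(n,n+"0");R=np.array(s["R"]);print(n,s["vertical_fov"],-R.T@np.array(s["t"]),R[2])
o=observe();print(o["tcp_pos"],o["tcp_rot"],o["wrist_force"],o["time"],o["finger_gap"])
a=cv2.imread("pics/scene0.png");b=cv2.imread("pics/top0.png");
E
```

```text
scene 45.58566138591754 [ 0.71493507 -0.83839226  1.16772603] [-0.10655305  0.66114697 -0.74265142]
top 46.26963046669897 [0.29411972 0.02533156 1.40791894] [ 0.20054075  0.00942533 -0.97964002]
wrist 66.45576675870294 [ 0.36027944 -0.57409702  0.37271641] [-0.24931434 -0.1209929  -0.96083457]
[ 0.29818137 -0.60526925  0.40362331] [[ 8.97043606e-01  4.41941452e-01 -7.22686307e-04]
 [ 4.41942034e-01 -8.97042052e-01  1.67219061e-03]
 [ 9.07303393e-05 -1.81941335e-03 -9.99998341e-01]] [ 0.50306867  0.77622958 -0.29832585] 0.15 0.08539295083957013
```

View pics/scene0.png

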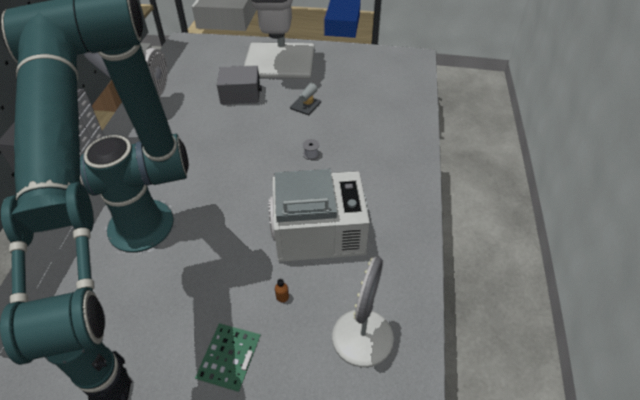

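View pics/top0.png

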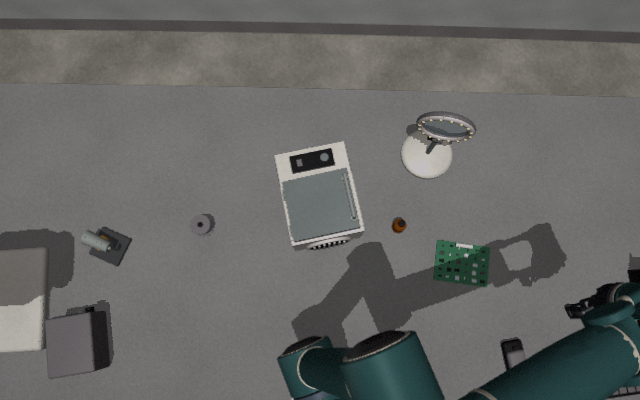

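```bash
python3 - <<'E'
from h import *
a=cv2.imread("pics/top0.png")[100:255,265:485];cv2.imwrite("pics/topc.png",cv2.resize(a,None,fx=3.6,fy=3.6,interpolation=2))
a=cv2.imread("pics/scene0.png")[160:370,260:410];cv2.imwrite("pics/scenec.png",cv2.resize(a,None,fx=2.8,fy=2.8,interpolation=2))
t=load("top0")
for p in [(275,155),(344,142),(365,232),(293,247)]: print(plane(t,p,.16))
E
```

```text
[0.67186705 0.17358338 0.16      ]
[ 0.71450728 -0.01732972  0.16      ]
[ 0.46311515 -0.07808599  0.16      ]
[0.41782578 0.1134854  0.16      ]
```

View pics/topc.png

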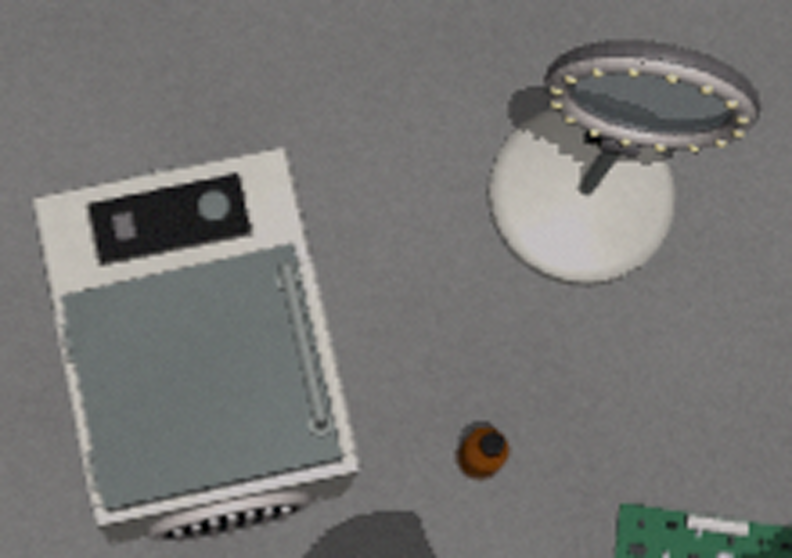

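View pics/scenec.png

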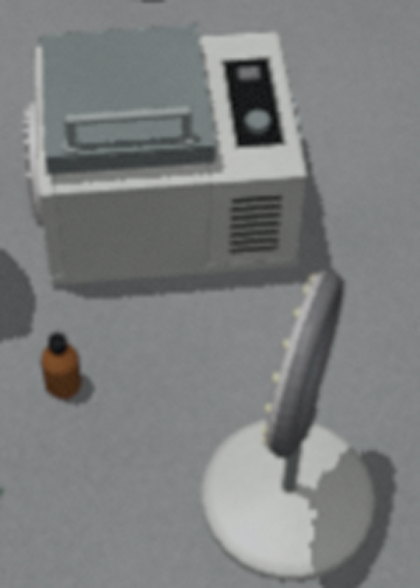

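```bash
python3 - <<'E'
from h import *
from scipy.optimize import least_squares
t=load("top0");s=load("scene0")
T=lambda u,v:(265+(u+.5)/3.6-.5,100+(v+.5)/3.6-.5)
S=lambda u,v:(260+(u+.5)/2.8-.5,160+(v+.5)/2.8-.5)
c=np.array([plane(t,T(*p),.16) for p in[(35,199),(284,150),(357,468),(100,522)]])
print(c);print("len",[np.linalg.norm(c[i]-c[(i+1)%4]) for i in range(4)])
yaws=[np.degrees(np.arctan2(*(d[1::-1]))) for d in(c[0]-c[3],c[1]-c[2])]+[np.degrees(np.arctan2(*(d[1::-1])))-90 for d in(c[0]-c[1],c[3]-c[2])]
print("yaws",yaws,"center",c.mean(0))
H1=tri([(t,T(288,266)),(s,S(187,112))]);H2=tri([(t,T(319,428)),(s,S(70,118))]);print(H1,H2,np.linalg.norm(H1[0]-H2[0]))
d=H1[0]-H2[0];print("handle yaw",np.degrees(np.arctan2(d[1],d[0])),(H1[0]+H2[0])/2)
yw=np.radians(np.mean(yaws));R=np.array([[np.cos(yw),-np.sin(yw),0],[np.sin(yw),np.cos(yw),0],[0,0,1]]);E=c.mean(0)*[1,1,0]
print("handle in extr",R.T@((H1[0]+H2[0])/2-E))
print("deck corner tri",tri([(t,T(357,468)),(s,S(48,185))]))
print("foot",plane(t,T(582,191),.026))
print("flux top",tri([(t,T(491,444)),(s,S(57,341))]))
L=[(570,79),(598,72),(634,72),(674,79),(707,90),(732,104),(743,120),(722,143),(693,149),(660,148),(627,142),(595,133),(572,119),(557,104),(558,92)]
L=[ray(t,T(*p)) for p in L]
print("lens c tri",tri([(t,T(650,108)),(s,S(292,360))]))
def f(x):
    C=np.array([x[0],x[1],.245]);n=np.array([np.cos(x[2]),np.sin(x[2]),0])
    return [np.linalg.norm(o+d*(n@(C-o))/(n@d)-C)-x[3] for o,d in L]
for y0 in(0,-.3):
    r=least_squares(f,[.7,-.3,y0,.065],x_scale=.01);print(r.x,np.degrees(r.x[2]),r.cost,np.round(np.array(r.fun)*1e3,1))
E
```

```text
[[ 0.67206385  0.17537113  0.16      ]
 [ 0.71650599 -0.01597612  0.16      ]
 [ 0.4694164  -0.07482192  0.16      ]
 [ 0.42408754  0.11528992  0.16      ]]
len [np.float64(0.1964405082882167), np.float64(0.2540001826626576), np.float64(0.1954410895434064), np.float64(0.2551509424635059)]
yaws [np.float64(13.619518195236683), np.float64(13.395778836566814), np.float64(13.075636056179235), np.float64(13.410788648978453)] center [0.57051844 0.04996575 0.16      ]
(array([ 0.60394778, -0.01767462,  0.23637238]), [0.00048529095840995327, 0.00048529095841009487]) (array([ 0.49188414, -0.03985072,  0.23270753]), [0.00528909161604954, 0.005289091616049452]) 0.11429553874350853
handle yaw 11.193558028307649 [ 0.54791596 -0.02876267  0.23453995]
handle in extr [-0.0402017  -0.07136428  0.23453995]
deck corner tri (array([ 0.47292818, -0.07205531,  0.16892686]), [0.00516402025277814, 0.005164020252778193])
foot [ 0.73180176 -0.27585108  0.026     ]
flux top (array([ 0.50328079, -0.18712157,  0.08153182]), [0.0009537827635383434, 0.0009537827635384193])
lens c tri (array([ 0.72497061, -0.27778059,  0.24949178]), [0.0001665962485152184, 0.00016659624851538964])
[ 0.72378044 -0.27735303 -0.22543205  0.0674241 ] -12.91630507071353 3.636546426525529e-06 [ 0.4  0.6  0.2 -0.6 -0.3  0.7  0.2 -0.9  0.5  0.1 -0.7  1.5 -0.8  0.3
 -1.1]
[ 0.72378044 -0.27735303 -0.22543207  0.0674241 ] -12.91630627718996 3.636546426537508e-06 [ 0.4  0.6  0.2 -0.6 -0.3  0.7  0.2 -0.9  0.5  0.1 -0.7  1.5 -0.8  0.3
 -1.1]
```

```bash
cat >> h.py <<'E'
from scipy.spatial.transform import Rotation as Ro
YE=np.radians(13.4);EO=np.array([.5708,.0497,0]);RE=Ro.from_euler('z',YE).as_matrix()
def down(yaw):  # tool pointing down, x axis at yaw (deg)
    c,s=np.cos(np.radians(yaw)),np.sin(np.radians(yaw));return np.array([[c,s,0],[s,-c,0],[0,0,-1.]])
def row(p,yaw):
    o=observe();R=np.array(o["tcp_rot"]);d=R.T@(np.array(p)-o["tcp_pos"])*100
    return np.round(np.r_[d,np.degrees(Ro.from_matrix(R.T@down(yaw)).as_rotvec())],2).tolist()
def handle(th): return EO+RE@np.array([-.04,.092-.170*np.cos(th)+.062*np.sin(th),.160+.170*np.sin(th)+.062*np.cos(th)])
E
python3 - <<'E'
from h import *
print(row([.548,-.030,.50],13.4));print(handle(.07))
E
```

```text
[47.83, -40.58, -9.56, -0.1, 0.01, 12.83]
[ 0.54886385 -0.03082304  0.23373845]
```

Request:
{"api": "play_rows", "payload": {"plan": [[[0, 0, -5, 0, 0, 0], [12, -10, -9.5, 0, 0, 3], [47.8, -40.6, -9.6, 0, 0, 12.8], [47.8, -40.6, -9.6, 0, 0, 12.8], [47.8, -40.6, -9.6, 0, 0, 12.8], [47.8, -40.6, -9.6, 0, 0, 12.8], [47.8, -40.6, -9.6, 0, 0, 12.8], [47.8, -40.6, -9.6, 0, 0, 12.8], [47.8, -40.6, -9.6, 0, 0, 12.8], [47.8, -40.6, -9.6, 0, 0, 12.8], [47.8, -40.6, -9.6, 0, 0, 12.8], [47.8, -40.6, -9.6, 0, 0, 12.8], [47.8, -40.6, -9.6, 0, 0, 12.8], [47.8, -40.6, -9.6, 0, 0, 12.8], [47.8, -40.6, -9.6, 0, 0, 12.8], [47.8, -40.6, -9.6, 0, 0, 12.8]]], "jaw": 0.3}}

```text
time: 2.15
tcp_pos: [0.5474, -0.0311, 0.5007]
tcp_rot: [[0.973, 0.23, 0.0], [0.23, -0.973, -0.0], [0.0, 0.0, -1.0]]
wrist_force: [0.2, 0.3, -1.2]
finger_gap: 0.0597
```

```bash
python3 - <<'E'
from h import *
w=shot("wrist","w1")
o=observe();print(o["tcp_pos"],o["joint_pos"],o["wrist_force"],o["finger_gap"],o["time"])
img=w["image"][:,:,::-1].copy()
H=handle(.07);e=RE@[.055,0,0];print(proj(w,[H-e,H,H+e]))
cv2.imwrite("pics/w1.png",img)
print("row",row([.548,-.030,.3895],13.4))
E
```

```text
[ 0.54746036 -0.03092395  0.50077709] [-5.83507614e+00 -1.28575259e+00  1.00146186e+02 -1.99106438e-03
  8.11301310e+01  7.08225369e+01] [-0.23250989  0.0290826  -0.01715337] 0.059742003390750704 2.2
[[321.37046677 261.22073549]
 [321.30832622 199.43251851]
 [321.23768644 129.49056319]]
row [0.07, -0.08, 11.13, 0.0, -0.01, -0.06]
```

View pics/w1.png

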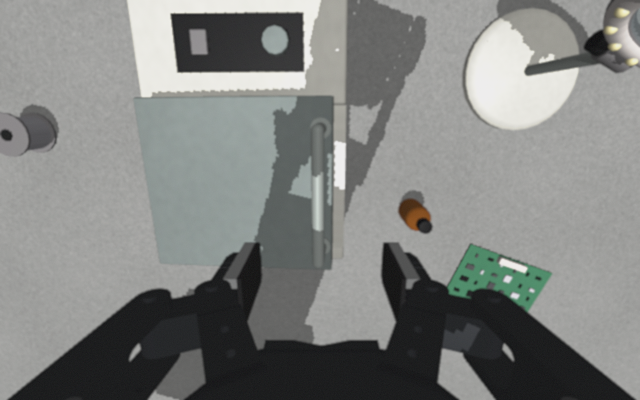

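The wrist view shows the bar at column 319, rows 128–265. The prediction was 321, rows 130–261, so the pose estimate is confirmed. Next I descend and grip.

Request:
{"api": "play_rows", "payload": {"plan": [[[0, 0, 5, 0, 0, 0], [0, 0, 10, 0, 0, 0], [0.05, 0, 11.1, 0, 0, 0], [0.05, 0, 11.1, 0, 0, 0], [0.05, 0, 11.1, 0, 0, 0]]]}}

```text
time: 2.82
tcp_pos: [0.5492, -0.0301, 0.3924]
tcp_rot: [[0.973, 0.232, 0.004], [0.232, -0.973, -0.0], [0.004, 0.001, -1.0]]
wrist_force: [0.0, -0.4, 0.6]
finger_gap: 0.06
```

Request:
{"api": "play_rows", "payload": {"plan": [[[0, 0, 0, 0, 0, 0], [0, 0, 0, 0, 0, 0], [0, 0, 0, 0, 0, 0], [0, 0, 0, 0, 0, 0], [0, 0, 0, 0, 0, 0], [0, 0, 0, 0, 0, 0]]], "jaw": 1}}

```text
time: 3.58
tcp_pos: [0.5482, -0.029, 0.3894]
tcp_rot: [[0.973, 0.232, 0.0], [0.232, -0.973, 0.002], [0.001, -0.002, -1.0]]
wrist_force: [0.9, 4.7, -2.7]
finger_gap: 0.008
```

```bash
python3 - <<'E'
from h import *
o=observe();print(o["tcp_pos"],o["wrist_force"],o["finger_gap"],o["time"])
g=np.array(o["tcp_pos"])+155e-3*np.array(o["tcp_rot"])[:,2]; print("grasp in extr",RE.T@(g-EO))
R=np.array(o["tcp_rot"])
for th in np.arange(.07,1.66,.09): print(round(th,2),np.round(R.T@(handle(th)-handle(.07))*100,1))
E
```

```text
[ 0.54818436 -0.02900046  0.38941175] [ 0.93286081  4.67102253 -2.67888788] 0.007986979027055507 3.575
grasp in extr [-0.04014959 -0.07095571  0.23441219]
0.07 [0. 0. 0.]
0.16 [ 0.  -0.7 -1.5]
0.25 [ 0.  -1.6 -2.8]
0.34 [ 0.  -2.6 -4.1]
0.43 [ 0.  -3.7 -5.3]
0.52 [ 0.  -4.9 -6.4]
0.61 [ 0.  -6.2 -7.4]
0.7 [ 0.  -7.5 -8.3]
0.79 [ 0. -9. -9.]
0.88 [  0.  -10.5  -9.7]
0.97 [  0.  -12.1 -10.1]
1.06 [  0.  -13.6 -10.5]
1.15 [  0.  -15.3 -10.6]
1.24 [  0.  -16.9 -10.7]
1.33 [  0.  -18.5 -10.6]
1.42 [  0.  -20.1 -10.3]
1.51 [  0.  -21.7  -9.9]
1.6 [  0.  -23.2  -9.4]
```

Request:
{"api": "play_rows", "payload": {"plan": [[[0, -0.7, -1.5, 0, 0, 0], [0, -1.6, -2.8, 0, 0, 0], [0, -2.6, -4.1, 0, 0, 0], [0, -3.7, -5.3, 0, 0, 0], [0, -4.9, -6.4, 0, 0, 0], [0, -6.2, -7.4, 0, 0, 0], [0, -7.5, -8.3, 0, 0, 0], [0, -9.0, -9.0, 0, 0, 0], [0, -10.5, -9.7, 0, 0, 0], [0, -12.1, -10.1, 0, 0, 0]]]}}

```text
time: 4.82
tcp_pos: [0.5199, 0.0875, 0.4948]
tcp_rot: [[0.973, 0.232, 0.004], [0.232, -0.973, -0.003], [0.003, 0.004, -1.0]]
wrist_force: [0.4, -6.7, 10.8]
finger_gap: 0.0075
```

```bash
python3 - <<'E'
from h import *
o=observe();print(o["wrist_force"],o["torque"],o["finger_gap"],o["time"])
g=np.array(o["tcp_pos"])+155e-3*np.array(o["tcp_rot"])[:,2]; e=RE.T@(g-EO);print(e, np.hypot(e[1]-.092,e[2]-.16))
E
```

```text
[ 0.39973181 -6.66818815 10.76975346] [-1.58474455 -0.08262703 -0.00529485] 0.007505123236811899 4.825
[-0.04026027  0.04791262  0.33977421] 0.18510122127617756
```

Request:
{"api": "play_rows", "payload": {"plan": [[[0, -1.5, -0.3, 0, 0, 0], [0, -3.2, -0.3, 0, 0, 0], [0, -4.8, -0.3, 0, 0, 0], [0, -6.4, -0.2, 0, 0, 0], [0, -8.0, 0, 0, 0, 0], [0, -9.6, 0.3, 0, 0, 0], [0, -11.1, 0.8, 0, 0, 0], [0, -11.1, 0.8, 0, 0, 0], [0, -11.1, 0.8, 0, 0, 0]]]}}

```text
time: 5.95
tcp_pos: [0.4937, 0.1974, 0.4846]
tcp_rot: [[0.972, 0.233, 0.001], [0.233, -0.972, 0.004], [0.002, -0.004, -1.0]]
wrist_force: [-0.1, 3.9, 5.2]
finger_gap: 0.008
```

```bash
python3 - <<'E'
from h import *
shot("scene","s2");s=shot("top","t2")
o=observe();print(o["wrist_force"],o["torque"],o["finger_gap"],o["time"])
g=np.array(o["tcp_pos"])+155e-3*np.array(o["tcp_rot"])[:,2]; e=RE.T@(g-EO);print(e, np.hypot(e[1]-.092,e[2]-.16))
print(proj(s,[EO+RE@np.array([-.04,.092,.34]),EO+RE@np.array([-.04,.092,.16])]))
a=cv2.imread("pics/s2.png")[100:340,160:440];b=cv2.imread("pics/t2.png")[100:340,200:480]
cv2.imwrite("pics/both2.png",cv2.resize(np.hstack([a,b]),None,fx=1.42,fy=1.42))
E
```

```text
[0.29829955 3.84150094 6.28706582] [ 0.35128118 -0.00510803 -0.01688635] 0.0076767122087919625 6.05
[-0.04045225  0.16197295  0.32965965] 0.18352277885436388
[[282.36719021 199.2364129 ]
 [288.27761926 212.59931842]]
```

View pics/both2.png

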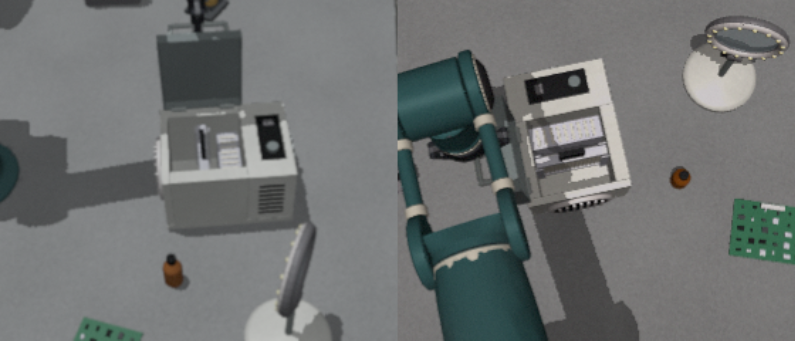

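The flap stands open at about 1.6 rad. The plate and its black tab are visible, at about (571,154) in the right half of the picture. Next: a partial release, then lift.

Request:
{"api": "play_rows", "payload": {"plan": [[[0, 0, 0, 0, 0, 0], [0, 0, 0, 0, 0, 0], [0, 0, 0, 0, 0, 0], [0, 0, 0, 0, 0, 0]]], "jaw": 0.7}}

```text
time: 6.55
tcp_pos: [0.4942, 0.1957, 0.4823]
tcp_rot: [[0.973, 0.232, -0.001], [0.232, -0.973, -0.0], [-0.001, -0.0, -1.0]]
wrist_force: [-0.7, -0.6, 0.1]
finger_gap: 0.0256
```

Request:
{"api": "play_rows", "payload": {"plan": [[[0, 0, -2, 0, 0, 0], [0, 0, -4, 0, 0, 0], [0, 0, -7, 0, 0, 0], [0, 0, -10, 0, 0, 0], [0, 0, -10, 0, 0, 0]]]}}

```text
time: 7.18
tcp_pos: [0.4944, 0.1958, 0.588]
tcp_rot: [[0.973, 0.232, 0.008], [0.232, -0.973, 0.003], [0.008, -0.001, -1.0]]
wrist_force: [0.3, 0.4, 0.4]
finger_gap: 0.0256
```

```bash
python3 - <<'E'
from h import *
o=observe();print(o["tcp_pos"],o["wrist_force"],o["finger_gap"],o["time"])
t,s=load("t2"),load("s2")
def dark(im,x0,x1,y0,y1):
    g=im[y0:y1,x0:x1].max(2);n,l,st,c=cv2.connectedComponentsWithStats((g<55).astype(np.uint8));
    for i in range(1,n):
        if st[i,4]>4: print(st[i]+[x0,y0,0,0,0],c[i]+[x0,y0])
for tag,sh in(("top",t),("scene",s)):
    P=[proj(sh,EO+RE@np.array([-.045,y,z]))[0] for y in(-.025,.025) for z in(.135,.172)];P=np.array(P);print(tag,P.round(1).tolist(),proj(sh,EO+RE@np.array([-.045,0,.172])))
    a,b=P.min(0).astype(int)-8,P.max(0).astype(int)+9
    dark(sh["image"],a[0],b[0],a[1],b[1])
tab=EO+RE@np.array([-.045,0,.158]);print("tab",tab,row([tab[0],tab[1],.50],103.4))
E
```

```text
[0.49444666 0.19576872 0.58804146] [0.33199037 0.366273   0.44178951] 0.0256477992808891 7.175
top [[330.8, 207.3], [331.0, 204.8], [313.1, 211.0], [312.8, 208.5]] [[321.89149607 206.65755648]]
[313 204  19   9  98] [321.93877551 207.7244898 ]
scene [[302.9, 212.3], [302.5, 203.7], [301.8, 199.2], [301.4, 190.6]] [[301.93467417 197.06996253]]
[301 192   4  19  38] [302.31578947 200.44736842]
tab [0.52702509 0.03927134 0.158     ] [-0.54, 15.99, 8.79, 0.34, -0.42, -89.97]
```

Request:
{"api": "play_rows", "payload": {"plan": [[[0, 4, 0, 0, 0, -10], [0, 8, 0, 0, 0, -20], [0, 12, 0, 0, 0, -30], [-0.5, 16, 0, 0, 0, -40], [-0.5, 16, 0, 0, 0, -50], [-0.5, 16, 0, 0, 0, -60], [-0.5, 16, 2, 0, 0, -70], [-0.5, 16, 6, 0, 0, -80], [-0.5, 16, 8.8, 0.3, -0.4, -90], [-0.5, 16, 8.8, 0.3, -0.4, -90], [-0.5, 16, 8.8, 0.3, -0.4, -90]]], "jaw": 0.4}}

```text
time: 8.55
tcp_pos: [0.5268, 0.039, 0.4959]
tcp_rot: [[-0.23, 0.973, -0.006], [0.973, 0.23, -0.003], [-0.001, -0.006, -1.0]]
wrist_force: [0.1, -0.1, 0.2]
finger_gap: 0.0513
```

```bash
python3 - <<'E'
from h import *
w=shot("wrist","w3")
o=observe();print(o["tcp_pos"],o["joint_pos"],o["wrist_force"],o["finger_gap"],o["time"])
P=np.array([proj(w,EO+RE@np.array([-.045+dx,dy,.172]))[0] for dx in(-.005,.005) for dy in (-.025,.025)]);print(P)
print("down",row([.5270,.0393,.313],103.4))
E
```

```text
[0.52694961 0.03896509 0.49654032] [  1.57850354  -3.36262471 102.5804651   -0.15486132  81.04833012
 -11.69687571] [-0.38632287  0.22738542  1.05280783] 0.050949990586360364 8.6
[[319.49321851 209.47117133]
 [319.30381394 160.07314654]
 [329.40931814 209.47225615]
 [329.68641407 160.06236391]]
down [0.06, 0.11, 18.35, -0.29, 0.1, -0.1]
```

View pics/w3.png

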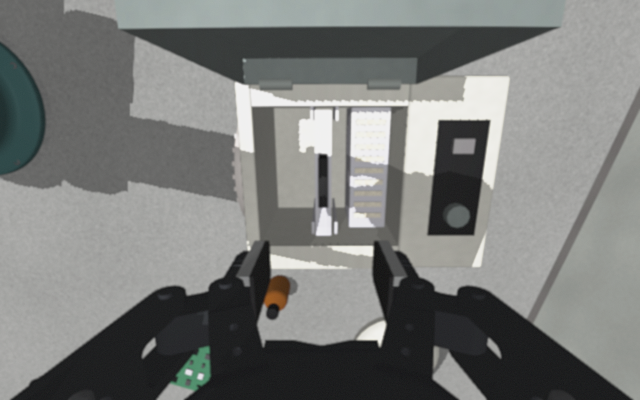

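```bash
python3 - <<'E'
from h import *
p=EO+RE@np.array([-.046,-.010,.314]);print(row(p,103.4))
E
```

```text
[-0.94, 0.01, 18.26, -0.29, 0.1, -0.1]
```

Request:
{"api": "play_rows", "payload": {"plan": [[[-0.9, 0, 4, -0.3, 0.1, -0.1], [-0.9, 0, 8, -0.3, 0.1, -0.1], [-0.9, 0, 12, -0.3, 0.1, -0.1], [-0.9, 0, 15, -0.3, 0.1, -0.1], [-0.9, 0, 17, -0.3, 0.1, -0.1], [-0.9, 0, 18.3, -0.3, 0.1, -0.1], [-0.9, 0, 18.3, -0.3, 0.1, -0.1], [-0.9, 0, 18.3, -0.3, 0.1, -0.1]]]}}

```text
time: 9.6
tcp_pos: [0.5281, 0.0297, 0.3132]
tcp_rot: [[-0.234, 0.972, -0.0], [0.972, 0.234, 0.0], [0.0, -0.0, -1.0]]
wrist_force: [0.4, 0.4, 0.0]
finger_gap: 0.051
```

Request:
{"api": "play_rows", "payload": {"plan": [[[0, 0, 0, 0, 0, 0], [0, 0, 0, 0, 0, 0], [0, 0, 0, 0, 0, 0], [0, 0, 0, 0, 0, 0], [0, 0, 0, 0, 0, 0], [0, 0, 0, 0, 0, 0]]], "jaw": 1}}

```text
time: 10.35
tcp_pos: [0.5278, 0.0296, 0.3125]
tcp_rot: [[-0.234, 0.972, -0.001], [0.972, 0.234, 0.0], [0.0, -0.001, -1.0]]
wrist_force: [1.5, -0.2, 4.8]
finger_gap: 0.0092
```

```bash
python3 - <<'E'
from h import *
o=observe();print(o["tcp_pos"],o["tcp_rot"],o["wrist_force"],o["finger_gap"],o["time"])
g=np.array(o["tcp_pos"])+155e-3*np.array(o["tcp_rot"])[:,2]; print("grasp in extr",RE.T@(g-EO))
E
```

```text
[0.52778678 0.02964355 0.31245064] [[-2.33936996e-01  9.72251309e-01 -9.35355529e-04]
 [ 9.72251732e-01  2.33937105e-01  7.69803360e-06]
 [ 2.26298788e-04 -9.07600179e-04 -9.99999563e-01]] [ 1.48896011 -0.21235145  4.81790887] 0.009223613909147138 10.35
grasp in extr [-0.04663102 -0.00950745  0.15745071]
```

Request:
{"api": "play_rows", "payload": {"plan": [[[0, 0, -1, 0, 0, 0], [0, 0, -2.5, 0, 0, 0], [0, 0, -4, 0, 0, 0], [0, 0, -6, 0, 0, 0], [0, 0, -8, 0, 0, 0], [0, 0, -10, 0, 0, 0], [0, 0, -12.5, 0, 0, 0], [0, 0, -15, 0, 0, 0], [0, 0, -17.5, 0, 0, 0], [0, 0, -20, 0, 0, 0], [0, 0, -21, 0, 0, 0], [0, 0, -21, 0, 0, 0], [0, 0, -21, 0, 0, 0], [0, 0, -21, 0, 0, 0]]]}}

```text
time: 12.1
tcp_pos: [0.5276, 0.0297, 0.5202]
tcp_rot: [[-0.234, 0.972, -0.005], [0.972, 0.234, -0.0], [0.001, -0.005, -1.0]]
wrist_force: [-0.1, -0.1, -1.2]
finger_gap: 0.0094
```

```bash
python3 - <<'E'
from h import *
o=observe();print(o["tcp_pos"],o["wrist_force"],o["finger_gap"],o["time"])
yl=-12.92;L=np.array([.7325,-.2772,.245]);ax=np.array([np.cos(np.radians(yl)),np.sin(np.radians(yl)),0])
M=L-.15*ax;yaw=77.1
# grasp relative to plate middle: 9.5 mm towards -tool x, height 137.5-57.5
G=M-.0095*down(yaw)[:,0]+[0,0,.080]
print(M,G,row(G+[0,0,.155],yaw))
E
```

```text
[0.52761959 0.02966385 0.52021585] [-0.06057114 -0.14720685 -1.23436747] 0.009398684019924008 12.1
[ 0.58629752 -0.24366145  0.245     ] [ 0.58417664 -0.25292168  0.325     ] [-28.8, -1.09, 3.99, -0.31, -0.0, 26.43]
```

Request:
{"api": "play_rows", "payload": {"plan": [[[-3, 0, 0, 0, 0, 3], [-6, 0, 0, 0, 0, 6], [-9, 0, 0, 0, 0, 9], [-12, -0.5, 0, 0, 0, 12], [-15, -0.5, 0, 0, 0, 15], [-18, -0.8, 1, 0, 0, 18], [-21, -1.1, 2, 0, 0, 21], [-24, -1.1, 3, -0.2, 0, 24], [-27, -1.1, 4, -0.3, 0, 26.4], [-28.8, -1.1, 4, -0.3, 0, 26.4], [-28.8, -1.1, 4, -0.3, 0, 26.4], [-28.8, -1.1, 4, -0.3, 0, 26.4], [-28.8, -1.1, 4, -0.3, 0, 26.4]]]}}

```text
time: 13.72
tcp_pos: [0.5845, -0.2519, 0.4822]
tcp_rot: [[0.221, 0.975, 0.003], [0.975, -0.221, 0.0], [0.001, 0.003, -1.0]]
wrist_force: [-0.4, 0.6, -2.5]
finger_gap: 0.0094
```

```bash
python3 - <<'E'
from h import *
s=shot("scene","s4");t=shot("top","t4");w=shot("wrist","w4")
o=observe();print(o["tcp_pos"],o["tcp_rot"],o["wrist_force"],o["finger_gap"],o["time"])
R=np.array(o["tcp_rot"]);G=np.array(o["tcp_pos"])+.155*R[:,2];M=G+.0095*R[:,0]+.080*R[:,2]
yl=np.radians(-12.92);RL=Ro.from_euler('z',yl).as_matrix();print("mid in lens",RL.T@(M-[.7325,-.2772,.245]))
B=np.array([-R[:,2],R[:,0],R[:,1]])
C=[M+a*.0575*R[:,2]+b*.07*R[:,0]-.009*R[:,1] for a,b in((-1,-1),(-1,1),(1,1),(1,-1))]
for n,sh in(("s",s),("t",t)): print(n,proj(sh,C).round(1).tolist())
a=cv2.imread("pics/s4.png")[100:340,200:480];b=cv2.imread("pics/t4.png")[60:300,260:540]
cv2.imwrite("pics/both4.png",cv2.resize(np.hstack([a,b]),None,fx=1.42,fy=1.42))
E
```

```text
[ 0.58443331 -0.25217342  0.48206031] [[ 2.21777717e-01  9.75092031e-01  3.18994549e-03]
 [ 9.75097057e-01 -2.21778538e-01 -9.84420183e-05]
 [ 6.11471421e-04  3.13233871e-03 -9.99994907e-01]] [-0.36182855  0.1365071  -2.92937217] 0.009119290726504118 13.875
mid in lens [-0.14919565  0.00093175  0.00206732]
s [[288.2, 277.9], [312.7, 229.4], [313.7, 258.0], [291.2, 304.7]]
t [[465.7, 185.7], [409.3, 171.8], [401.7, 182.8], [453.0, 195.4]]
```

View pics/both4.png

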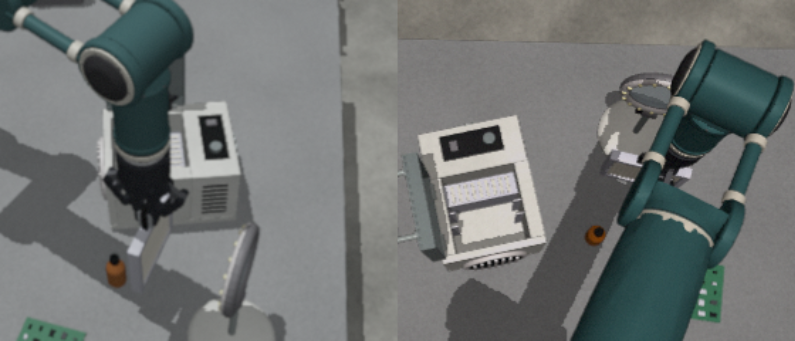

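```bash
python3 - <<'E'
from h import *
s=load("s4");o=observe();R=np.array(o["tcp_rot"]);M=np.array(o["tcp_pos"])+.235*R[:,2]+.0095*R[:,0]
im=s["image"][:,:,::-1];x0,y0=260,210;f=5
c=cv2.resize(im[y0:y0+115,x0:x0+120].copy(),None,fx=f,fy=f,interpolation=2)
for k,col in((-1,(0,0,255)),(1,(0,255,0))):
    P=proj(s,[M+a*.0575*R[:,2]+b*.07*R[:,0]+k*.009*R[:,1] for a,b in((-1,-1),(-1,1),(1,1),(1,-1))])
    for q in P: cv2.circle(c,tuple(int(v) for v in (q-[x0,y0]+.5)*f),4,col,1)
cv2.imwrite("pics/z4.png",c)
E
```

```text
(no output)
```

View pics/z4.png

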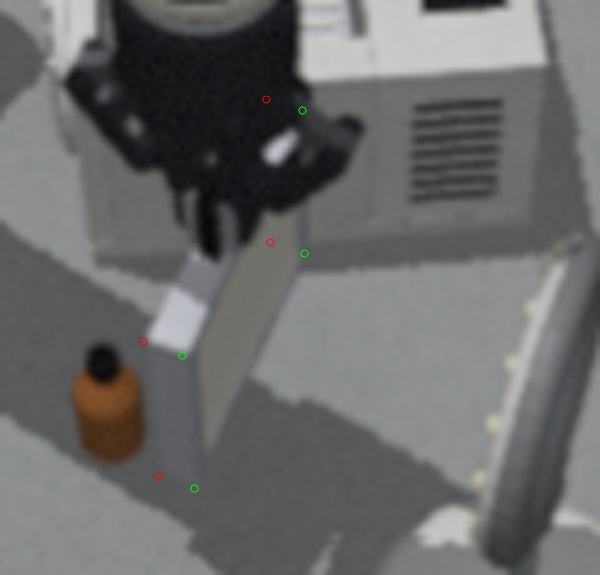

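```bash
python3 - <<'E'
from h import *
t=load("t4");x0,y0,f=220,120,5
c=cv2.resize(t["image"][y0:y0+115,x0:x0+130,::-1].copy(),None,fx=f,fy=f,interpolation=2)
for th,col in((1.2,(0,0,255)),(1.6,(0,255,0))):
    e=RE@[.055,0,0]
    for q in proj(t,[handle(th)-e,handle(th)+e]): cv2.circle(c,tuple(int(v) for v in (q-[x0,y0]+.5)*f),5,col,2)
cv2.imwrite("pics/f4.png",c)
m0=load("top0")["image"].astype(int);
d=np.abs(t["image"].astype(int)-m0).sum(2)
print("flux diff",d[215:235,390:408].mean(),"spool",d[210:240,185:215].mean(), "board right",d[240:260,435:450].mean())
E
```

```text
flux diff 58.138888888888886 spool 27.815555555555555 board right 44.18666666666667
```

View pics/f4.png

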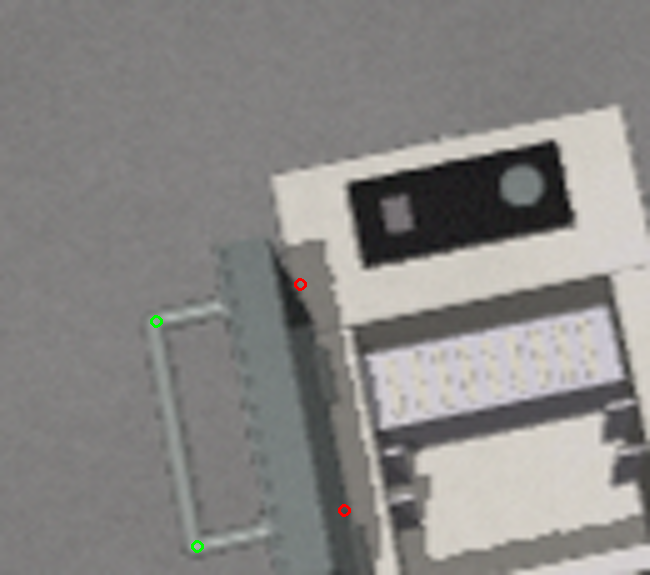

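The bar ends at (155,320) and (196,546) fall on the 1.6 rad marks, so the flap is fully open. I settle briefly, then hand in.

Request:
{"api": "play_rows", "payload": {"plan": [[[0, 0, 0, 0, 0, 0], [0, 0, 0, 0, 0, 0], [0, 0, 0, 0, 0, 0], [0, 0, 0, 0, 0, 0]]]}}

```text
time: 14.38
tcp_pos: [0.5844, -0.253, 0.4815]
tcp_rot: [[0.223, 0.975, 0.002], [0.975, -0.223, 0.0], [0.001, 0.002, -1.0]]
wrist_force: [0.2, 0.5, -2.4]
finger_gap: 0.0093
```

```bash
python3 -c "
from bench import *
o=observe();print(o['tcp_pos'],o['wrist_force'],o['finger_gap'],o['time'],abs(o['qd']).max() if hasattr(o['qd'],'max') else o['qd']);print(close_job())"
```

```text
[ 0.58444168 -0.25295508  0.48147368] [ 0.15102163  0.54876579 -2.35992326] 0.009301421380445454 14.375 0.08509996375550913
the job is handed in; nothing more can be done
None
```

I swung the flap open by its bar, drew the plate straight up by its tab, and handed the job in while holding it in front of the lit side of the lens. The robot's clock stood at 14.4 s.

**Checks that agreed:**
- **Flap:** it stands at about 1.6 rad; in the last top picture the bar ends fall on the predicted 1.6 rad marks.
- **Plate position:** from the arm's pose, its middle was at (-149, +1, +2) mm in the lens frame before a short settling move of about 1 mm. It is upright and square to the lens within a couple of degrees.
- **Grip:** the gap was steady at 9.3 mm on the 10 mm tab, the load about 2.4 N, and the arm was still.

**Checks that disagreed or fell short:**
- **Plate in the picture:** the scene picture put the plate's corners about 4 mm from the arm-pose prediction, perhaps with a slight twist. That is well inside the tolerances, so I left it.
- **Other things on the bench:** I compared the bottle, spool and board only by picture difference. Changed shadows made that inconclusive. The arm passed well above them, and no contact forces showed.

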